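# Label reel change at the mail counter

### The job

The label reel is to be changed: first close the label printer's open navy cover fully, lowering it without a slam, so that no scraps fall in. Then take off the brass cap that locks the reel on its spindle: it is a part-turn cap and nobody remembers which way it undoes, so find out by trying one way and, if it stops dead, the other; once it comes free lift it straight off and finish while still holding it in the gripper, still and upright, about 10 cm above the place where it sat. Leave the other things on the counter where they are.

Things in the scene. Friction and masses are not known exactly. Their poses are not given: they have to be found in the camera images.
- cover (a joint): angle of the label printer's cover: 0 = fully closed (flat on the printer, its top face 98 mm above the counter), growing as it opens upward; starts 0.75 to 1.25 rad open. The hinge is stiff: the cover stays where it is left and follows a push of about 5 N on its outer face near the free edge; stop at 0, no latch.
- cover_hinge (a point): on the hinge line of the printer's cover (the printer's edge far from the robot), at the middle of its width, in the plane of its outer (upper) face. y axis along the hinge; x axis in the cover, pointing from the free edge to the hinge; z axis: the cover's outward normal (up when closed).
- cover_edge (a point): middle of the cover's free edge, in the plane of its outer face, 176 mm from the hinge line. The cover is a flat navy plate 176 x 196 mm, 8 mm thick. Same axes as the hinge point. When closed this edge lies on the robot's side.
- cap_center (a point): centre (half-way up) of the loose round brass cap: 44 mm across, 34 mm tall, ribbed side, navy disc on top, about 0.12 kg; z is its axis, up. It sits on the spindle in the middle of the label reel, underside 74 mm and top 108 mm above the counter, standing clear of the reel's flat top (68 mm), so it can be gripped across from above. Locked at the start.
- spindle (a point): the cap's seat: on the axis of the reel stand, 74 mm above the counter, where the cap's underside rests; z up. From locked, the cap turns some 65 degrees its loosening way (either hand, not to be seen) to a stop; from 50 degrees on to the stop it lifts off freely. The wrong way it stops dead after some 10 degrees. While locked it has 1.5 mm of play, then cannot be pulled up.
- stand: fixed reel stand: grey 140 mm square foot, 14 mm thick, with a white label reel 104 mm across lying flat on it (black flange 116 mm across under it, reel top 68 mm above the counter); the steel spindle with three lugs stands 87.5 mm above the counter, inside the cap; origin on the counter under the spindle
- printer: fixed grey label printer, an open-topped box 180 mm front to back (x), 200 mm wide (y), 90 mm tall, with the hinged navy cover; origin at the centre of its underside, +x towards the hinge
- spare_roll: bystander: loose spare roll of white labels, 90 mm across, 50 mm tall; origin at the centre of its underside
- date_stamp: bystander: loose dark wooden hand stamp, 34 mm across, 86 mm tall; origin at the centre of its underside
- ink_pad: bystander: loose flat stamp pad 60 x 90 x 16 mm; origin at the centre of its underside
- pen_cup: bystander: loose black cup 72 mm across, 95 mm tall; origin at the centre of its underside
- parcel: bystander: loose cardboard parcel 160 x 120 x 70 mm; origin at the centre of its underside
- letter_stack: bystander: loose bundle of letters 110 x 220 x 30 mm; origin at the centre of its underside
There are look-alikes about, which are no part of the job. Of the things shaped like the part that bears cap_center, the brass one is meant. Leave any purple look-alike of the stand alone.

How it is judged (in metres and radians):
On the way, in this order (a step that is already met when the one before it is completed fails the run):
1. the printer's cover is fully closed while the cap still sits on the spindle (value of joint cover below 0.06 rad and z of cap_center in the frame of spindle below 0.023 m), for 0.2 s.
2. the cap is off the spindle, held by the fingers, with the cover closed (value of joint cover below 0.06 rad and z of cap_center in the frame of spindle above 0.045 m and contact force between cap and the fingers above 1 N), for 0.2 s.
At the end, for the whole second after the job is handed in: The cover is closed (joint under 0.06 rad); the cap is gripped by the fingers alone, still (under 0.03 m/s), upright within 0.3 rad, its underside 60 to 220 mm above its seat and within 80 mm sideways of the spindle axis; no bystander has moved by 30 mm (value of joint cover below 0.06 rad and z of cap_center in the frame of spindle between 0.077 and 0.24 m and contact force between cap and the fingers above 1 N and contact force between cap and stand below 0.1 N and horizontal distance between cap_center and spindle below 0.08 m and angle between cap_center's own z axis and vertical below 0.3 rad and linear speed of cap below 0.03 m/s and distance of each of spare_roll, date_stamp, ink_pad, pen_cup, parcel, letter_stack from where it was at the start of the episode below 0.03 m); the arm keeps its last pose, push and grip.
It fails at once if the cover is slammed (closing faster than 4 rad/s) (velocity of joint cover below -4 rad/s).
It fails at once if a bystander is moved by more than 30 mm (distance of any of spare_roll, date_stamp, ink_pad, pen_cup, parcel, letter_stack from where it was at the start of the episode above 0.03 m).
It also fails if it takes over 72 s, if anything falls off the work surface, if the arm or the gripper's body presses on something with over 40 N, if the wrist force passes 120 N, or if a joint passes its speed limit or range.

### The arm

A 6-joint arm with a two-finger parallel gripper is mounted at the origin on the work surface. World frame = base frame: x ahead of the robot, y to its left, z up, the work surface at z = 0. Lengths are in mm, angles in rad, forces in N, time in s.
With the tool pointing down it reaches from about 275 to 1000 mm from the base axis. Payload 8.4 kg.
Tool frame: the origin (TCP) lies between the finger pads; the fingertips stand r.finger_overhang ahead of it and the grasp point (between the pads) is the TCP (r.finger_overhang is the distance from the TCP to the fingertips, in mm); z points along the fingers, y is the line along which they close (so a half turn about z gives the same grasp; the last joint's range is limited). The gripper opens to 85 mm and grips with 20 to 120 N. Pads are 22 mm wide; open, the fingers measure 114 mm over their backs; the gripper's body (76 mm by 85 mm) begins 54 mm behind the grasp point. The pads swing forward as they close: fully open they stand 13 mm farther back than shut.
Start: joints at [1.15, 0.353, 1.633, -0, 1.155, -0.002], TCP at [254.164, 570.989, 223.981] pointing down, gripper open.
Joint ranges: [-2.63, 2.63], [-0.92, 2.1], [0.06, 2.66], [-1.3, 4.44], [0, 2.69], [-3.02, 3.02]. Speed limits (rad/s): [2.22, 2.22, 2.79, 3.14, 3.14, 3.14].

### API

Orientations are given as [roll, pitch, yaw] about the fixed x, y, z axes, in that order (R = Rz(yaw) Ry(pitch) Rx(roll)).
In Python, from rig import r, cams, sign_off gives the robot as it stands.
- The arm moves only by the shell command python3 -m crank 'ROWS' [FORCE]. ROWS is JSON, a list of rows, each a list of 7 numbers: the shift along the tool's x, y, z in m, then the turn, a rotation vector about the tool's x, y, z in rad, then the closure, from 0 (fully open) to 1 (shut). In form: [[dx, dy, dz, ax, ay, az, gripper], ...]. A call has 1 to 5 rows; each row is the pose to reach, as a shift and turn from the pose commanded when the call began, along the tool's axes at that moment; what a row does not reach only later rows make up. A row lasts 1/10 s, in which the tool goes at most 50 mm and 8.59 degrees, less where a joint would pass 70% of its speed; a pose out of reach is approached as far as the arm can. A call with a gripper value outside its range is refused whole. The fingers move at their own pace and stop on an object; FORCE is the grip in N (left out, the last holds). Time passes only in rows, so rows that repeat a pose let the fingers close. It gives the time, the measured TCP pose, the force, the opening and the grip force at its end, in the units of the state.
- r.sense(): the state, without advancing time (a new reading comes with each control period).
- cams.grab_frame(name): name is "side" or "top"; returns a dict with "image" (420x560x3 uint8, red, green, blue), "fx", "fy", "cx", "cy" (pixels), "position" and "orientation" of the camera in the world. Camera axes: x right, y down, z forward; pixel columns grow to the right and rows downward; lengths in mm; the calibration is good to about 2 mm. A picture is of the moment at which its call begins. There is no depth.
- sign_off(): hands the job in; it is judged then, once.
The state is a dict: "clock": time; "qpos": joint angles; "qvel": joint speeds; "joint_efforts": joint torques, N m; "eef_pos": TCP position; "tcp_rot": TCP orientation; "contact_force": force on the tool from outside, world axes, zero at the start; "wrist_torque": the same for the moment, N m; "opening": opening from 0.0 (shut) to 1.0 (fully open); "grasp_force": force on a finger pad.
Only numpy, scipy, OpenCV 4.12 (cv2) and the standard library are available. Lean on these libraries where they do the work, as an engineer would, in place of code of your own. Each camera call takes 0.05 s, during which the arm holds its last target. There are 200 camera calls.

## Working session

There is one attempt and no reset: what is moved stays moved. The work goes in short steps, Python scripts to look and compute and a shell command to move; the robot and the scene stay as the last step left them, time stands still between calls to the robot, and variables do not carry over. Pictures are saved under pics/ and viewed, at most 10 in all, crops included, and the job is handed in when it is done.

```bash
ls; mkdir -p pics; python3 - <<'E'
from rig import r,cams
import cv2
print(r.sense(), r.finger_overhang)
for n in("side","top"):
    f=cams.grab_frame(n); cv2.imwrite(f"pics/{n}0.png",f["image"][:,:,::-1])
    print({k:v for k,v in f.items() if k!="image"})
E
```

```text
pics
{'clock': 0.0, 'qpos': array([ 1.14962615e+00,  3.53658070e-01,  1.63412613e+00,  2.81443972e-05,
        1.15518390e+00, -2.41862241e-03]), 'qvel': array([0.00151313, 0.00075236, 0.00111287, 0.00192926, 0.00126966,
       0.00067389]), 'joint_efforts': array([-1.86406913e-03, -6.05262780e+01, -3.42055249e+01, -3.80608867e-05,
        9.53369978e-03, -3.77385027e-05]), 'eef_pos': array([253.94519263, 570.56234296, 223.25891014]), 'tcp_rot': array([-3.14021728e+00, -2.90593827e-05,  2.72282970e+00]), 'contact_force': array([-0.08701191, -0.22973499,  0.20053703]), 'wrist_torque': array([ 0.01253392, -0.03292521, -0.02072918]), 'grasp_force': 0.0, 'opening': 0.9994777752245203} 19.0
{'fx': 536.7515985260438, 'fy': 536.7515985260438, 'cx': 279.55642122192216, 'cy': 213.54835769686954, 'position': array([  -95.3162541 , -1160.92024099,   999.14687566]), 'orientation': array([-2.17535564, -0.02194867, -0.47792273])}
{'fx': 481.9993441013421, 'fy': 481.9993441013421, 'cx': 272.1321679631916, 'cy': 210.97840402249162, 'position': array([ 234.93601448,  -17.25728018, 1584.20356737]), 'orientation': array([-2.96042381,  0.01208021, -1.59349101])}
```

View pics/side0.png

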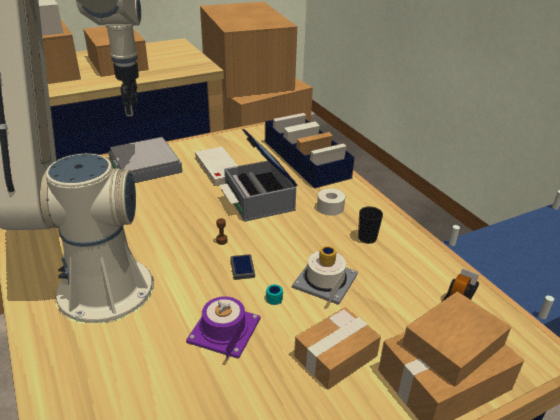

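View pics/top0.png

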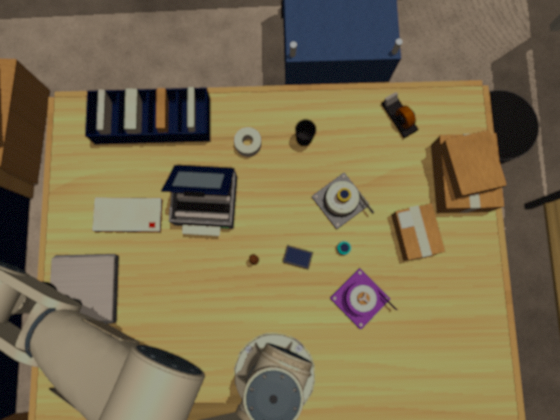

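Brass cap: side (327,256), top (343,196). It could be confused with the teal cap at side (275,294)/top (343,248), the purple stand's knob at side (223,318)/top (360,298), and the orange tape dispenser at side (463,285)/top (406,117). The description points to the brass cap on the grey stand. The printer with its open navy cover is at side (260,185), top (203,195). I'll check both in one crop.

```bash
cat > h.py <<'E'
import numpy as np,cv2
from scipy.spatial.transform import Rotation as R
from rig import r,cams
def ray(f,p):
    d=R.from_euler('xyz',f['orientation']).apply([(p[0]-f['cx'])/f['fx'],(p[1]-f['cy'])/f['fy'],1]); return f['position'],d
def plane(f,p,z):
    o,d=ray(f,p); return o+d*(z-o[2])/d[2]
def tri(f,p,g,q):
    o,d=ray(f,p);u,e=ray(g,q); s=np.linalg.lstsq(np.c_[d,-e],u-o,rcond=None)[0]
    a,b=o+d*s[0],u+e*s[1]; return (a+b)/2,np.linalg.norm(a-b)
def proj(f,X):
    c=R.from_euler('xyz',f['orientation']).inv().apply(np.array(X)-f['position']); return c[:2]/c[2]*[f['fx'],f['fy']]+[f['cx'],f['cy']]
E
python3 - <<'E'
from h import *
S,T=cams.grab_frame('side'),cams.grab_frame('top')
c=[]
for im,(x,y,w,h) in((S['image'],(215,120,100,75)),(T['image'],(150,150,100,75)),(S['image'],(277,230,100,75)),(T['image'],(293,160,100,75))):
    c.append(cv2.resize(im[y:y+h,x:x+w],(400,300),interpolation=cv2.INTER_CUBIC))
cv2.imwrite('pics/crops.png',np.vstack([np.hstack(c[:2]),np.hstack(c[2:])])[:,:,::-1])
for n,f,(u,v),z in(('side',S,(327,250),108),('top',T,(343,196),108)):
    hsv=cv2.cvtColor(f['image'],cv2.COLOR_RGB2HSV)
    m=cv2.inRange(hsv,(12,130,70),(32,255,255)); w=np.zeros_like(m); w[v-20:v+20,u-14:u+14]=255; m&=w
    k=max(cv2.findContours(m,0,2)[0],key=cv2.contourArea)
    print(n,cv2.boundingRect(k),cv2.contourArea(k),plane(f,(u,v),z))
E
```

```text
side (319, 244, 20, 22) 282.0 [ 551.06493695 -230.87231263  108.        ]
top (337, 188, 14, 14) 123.0 [ 547.76948908 -228.12606361  108.        ]
```

View pics/crops.png

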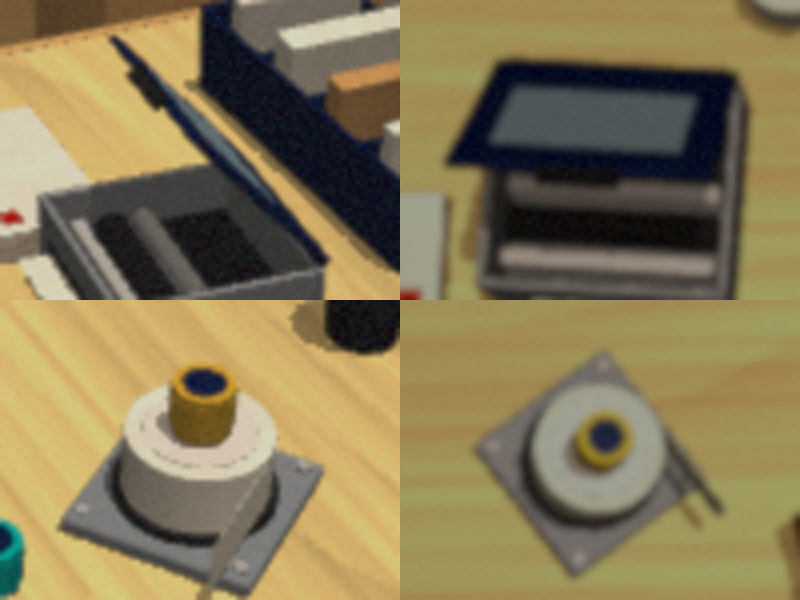

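The crop confirms the brass cap with its navy disc on the white reel and grey stand. The disc centre is at side (328.8,250.5), top (344.5,194.3). Cover corners in the top view: hinge ends at (174.3,165.5) and (235,168.8), free edge at (161.8,190.5) and (230.5,195). In the side view the far free corner is at (243,129.5) and the near hinge end at (296.3,185.5).

```bash
python3 - <<'E'
from h import *
S,T=cams.grab_frame('side'),cams.grab_frame('top')
print('cap',tri(S,(328.8,250.7),T,(344.5,194.3)), plane(S,(328.8,250.5),108),plane(T,(344.5,194.3),108))
HL,HR=plane(T,(174.3,165.5),98),plane(T,(235,168.8),98); print('hinge',HL,HR,np.linalg.norm(HL-HR),tri(S,(296.3,185.5),T,(235,168.8)))
print('freeL',tri(S,(243,129.5),T,(161.8,190.5)))
y=(HL-HR)/np.linalg.norm(HL-HR); a=np.array([y[1],-y[0],0])  # away from robot
for name,H,p in(('L',HL,(161.8,190.5)),('R',HR,(230.5,195))):
    b=min(np.linspace(.6,1.4,161),key=lambda t:np.linalg.norm(proj(T,H+176*(-np.cos(t)*a+np.sin(t)*np.array([0,0,1])))-p))
    F=H+176*(-np.cos(b)*a+np.sin(b)*np.array([0,0,1])); print(name,b,F,proj(T,F),proj(S,F))
print('hingeproj',proj(S,HL),proj(S,HR),'yaw',np.arctan2(a[1],a[0]))
# printer's box front top corners at z 90 from top crop
for p in((167.5+2,222),(232.5,224)): print(plane(T,p,90))
for n,f,px in(('teal',T,(343,248)),('cup',T,(305,133)),('roll',T,(248,142)),('stamp',T,(254,260)),('letters',T,(128,215)),('cupS',S,(370,225))): print(n,plane(f,px,50))
E
```

```text
cap (array([ 554.20500915, -233.6614922 ,  106.30381498]), np.float64(1.6055986617175373)) [ 554.27835504 -234.79640648  108.        ] [ 553.08284911 -233.07539588  108.        ]
hinge [663.15576706 303.97166033  98.        ] [647.194664   109.80088491  98.        ] 194.82568321307113 (array([647.23962434, 110.43610452,  94.51328704]), np.float64(1.9148141589695118))
freeL (array([552.59079972, 312.59401164, 222.34712824]), np.float64(1.1281323089698914))
L 0.875 [550.71954988 313.21407102 233.08765639] [160.62558503 190.49707185] [242.5144225  126.50847223]
R 0.8599999999999999 [532.75166801 119.20825556 231.38029107] [228.00335972 195.05230021] [263.56688443 153.72025517]
hingeproj [273.80028848 157.15519553] [296.71810909 184.60752006] yaw -0.08201696681508377
[481.791954   318.27210656  90.        ]
[470.54811906 119.91504542  90.        ]
teal [ 390.84488289 -228.0898358    50.        ]
cup [ 777.69944321 -120.59488402   50.        ]
roll [751.47309992  69.83322505  50.        ]
stamp [359.40709531  56.10782455  50.        ]
letters [514.7222894  462.52792721  50.        ]
cupS [ 775.11947099 -123.25715707   50.        ]
```

```bash
python3 -m crank '[[0,0,-0.02,0,0,0.147,1],[0,0,-0.04,0,0,0.294,1],[0,0,-0.06,0,0,0.441,1],[0,0,-0.07,0,0,0.588,1],[0,0,-0.07,0,0,0.735,1]]' 40
python3 -m crank '[[0,0,0,0,0,0.147,1],[0,0,0,0,0,0.294,1],[0,0,0,0,0,0.441,1],[0,0,0,0,0,0.588,1],[0,0,0,0,0,0.735,1]]'
cat >> h.py <<'E'
def to(X):
    s=r.sense(); return R.from_euler('xyz',s['tcp_rot']).inv().apply(np.array(X)-s['eef_pos']).round(1), s['tcp_rot'].round(3)
E
python3 -c "
from h import *; print(to([560,215,290]))"
```

```text
clock: 0.8
eef_pos: [254.5, 571.8, 296.0]
tcp_rot: [3.139, -0.002, 1.982]
contact_force: [0.2, 0.9, 0.7]
opening: 0.144
grasp_force: 0.0
clock: 1.3
eef_pos: [254.1, 570.9, 293.9]
tcp_rot: [-3.142, 0.0, 1.247]
contact_force: [-0.1, 0.3, 0.2]
opening: -0.002
grasp_force: 0.0
(array([-240. ,  403.3,    3.9]), array([-3.142,  0.   ,  1.247]))
```

```bash
python3 -m crank '[[-0.024,0.04,0,0,0,0,1],[-0.048,0.08,0,0,0,0,1],[-0.072,0.12,0,0,0,0,1],[-0.096,0.16,0,0,0,0,1],[-0.12,0.2,0,0,0,0,1]]'
python3 -m crank '[[-0.024,0.04,0,0,0,0,1],[-0.048,0.08,0,0,0,0,1],[-0.072,0.12,0,0,0,0,1],[-0.096,0.16,0,0,0,0,1],[-0.12,0.203,0.003,0,0,0,1]]'
python3 -m crank '[[0,0,0,0,0,0,1],[0,0,0,0,0,0,1]]'
python3 - <<'E'
from h import *
print(to([560,215,290]))
S,T=cams.grab_frame('side')['image'],cams.grab_frame('top')['image']
cv2.imwrite('pics/push.png',np.hstack([cv2.resize(S[80:230,200:340],(400,429)),cv2.resize(T[110:260,130:270],(400,429))])[:,:,::-1])
E
```

```text
clock: 1.8
eef_pos: [407.5, 393.0, 294.1]
tcp_rot: [3.141, -0.0, 1.253]
contact_force: [0.9, 1.1, 0.5]
opening: -0.003
grasp_force: 0.0
clock: 2.3
eef_pos: [563.0, 215.5, 291.5]
tcp_rot: [3.141, -0.001, 1.253]
contact_force: [0.7, 1.0, 0.2]
opening: 0.0
grasp_force: 0.0
clock: 2.5
eef_pos: [562.3, 215.9, 290.6]
tcp_rot: [-3.141, 0.0, 1.25]
contact_force: [-0.6, 0.5, 0.7]
opening: 0.0
grasp_force: 0.0
(array([-1.6, -1.9,  0.6]), array([-3.141,  0.   ,  1.25 ]))
```

View pics/push.png

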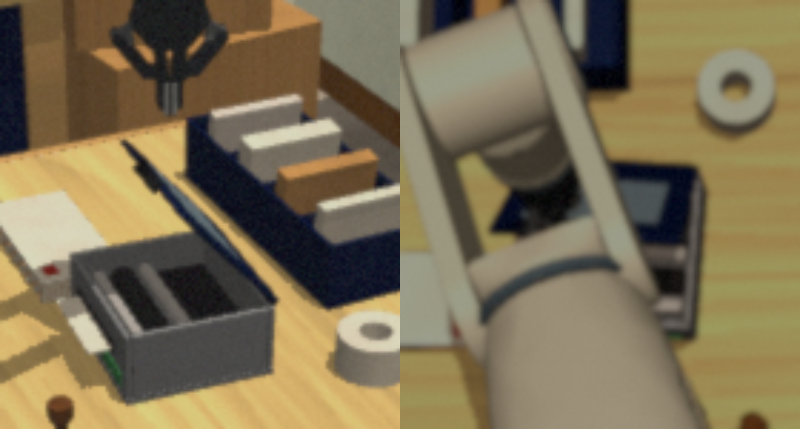

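The shut fingertips, at side crop (170,110), hang above the cover, just hinge-side of its free edge. Next I push straight down.

```bash
python3 -m crank '[[0,0,0.012,0,0,0,1],[0,0,0.024,0,0,0,1],[0,0,0.036,0,0,0,1],[0,0,0.048,0,0,0,1],[0,0,0.060,0,0,0,1]]'
python3 -m crank '[[0,0,0.01,0,0,0,1],[0,0,0.02,0,0,0,1],[0,0,0.03,0,0,0,1],[0,0,0.04,0,0,0,1],[0,0,0.05,0,0,0,1]]'
```

```text
clock: 3.1
eef_pos: [561.5, 217.2, 229.6]
tcp_rot: [-3.141, 0.0, 1.253]
contact_force: [0.2, -0.4, -0.2]
opening: -0.002
grasp_force: 0.0
clock: 3.6
eef_pos: [562.2, 217.1, 180.5]
tcp_rot: [3.141, -0.0, 1.253]
contact_force: [0.0, -0.3, 2.8]
opening: -0.003
grasp_force: 1.1
```

```bash
python3 -m crank '[[0,0,0.01,0,0,0,1],[0,0,0.02,0,0,0,1],[0,0,0.03,0,0,0,1],[0,0,0.038,0,0,0,1],[0,0,0.045,0,0,0,1]]'
python3 - <<'E'
from h import *
S=cams.grab_frame('side')['image']
cv2.imwrite('pics/push2.png',cv2.resize(S[80:230,200:340],(560,600))[:,:,::-1])
E
```

```text
clock: 4.1
eef_pos: [561.7, 217.0, 135.1]
tcp_rot: [-3.141, 0.0, 1.253]
contact_force: [-0.1, -0.0, 1.2]
opening: -0.0
grasp_force: 1.1
```

View pics/push2.png

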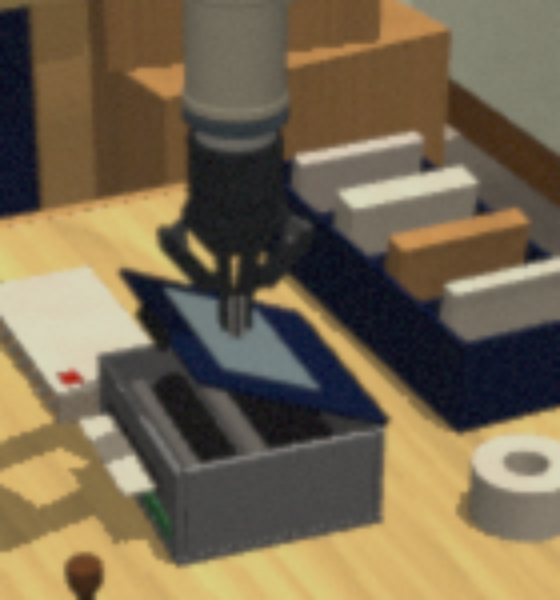

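The cover is following the fingertips, at (235,325), and is about half closed. I continue gently until it meets the stop.

```bash
python3 -m crank '[[0,0,0.005,0,0,0,1],[0,0,0.010,0,0,0,1],[0,0,0.014,0,0,0,1],[0,0,0.017,0,0,0,1],[0,0,0.018,0,0,0,1]]'
python3 -m crank '[[0,0,0.001,0,0,0,1],[0,0,0.002,0,0,0,1],[0,0,0.002,0,0,0,1]]'
```

```text
clock: 4.65
eef_pos: [561.7, 217.0, 117.6]
tcp_rot: [-3.141, 0.0, 1.253]
contact_force: [-0.9, 0.3, 2.6]
opening: 0.003
grasp_force: 1.0
clock: 4.95
eef_pos: [562.0, 217.0, 116.0]
tcp_rot: [3.141, -0.0, 1.253]
contact_force: [-0.2, -0.4, 0.9]
opening: 0.002
grasp_force: 0.6
```

```bash
python3 -m crank '[[0,0,0.001,0,0,0,1],[0,0,0.002,0,0,0,1],[0,0,0.003,0,0,0,1],[0,0,0.003,0,0,0,1]]'
python3 -m crank '[[0,0,0.001,0,0,0,1],[0,0,0.002,0,0,0,1],[0,0,0.003,0,0,0,1],[0,0,0.003,0,0,0,1]]'
```

```text
clock: 5.35
eef_pos: [561.8, 217.0, 112.8]
tcp_rot: [-3.141, 0.0, 1.253]
contact_force: [-0.8, 0.4, 1.7]
opening: 0.002
grasp_force: 0.6
clock: 5.75
eef_pos: [561.9, 217.0, 109.8]
tcp_rot: [-3.141, 0.0, 1.253]
contact_force: [-0.4, 0.6, 1.4]
opening: 0.002
grasp_force: 0.6
```

```bash
python3 -m crank '[[0,0,0.001,0,0,0,1],[0,0,0.002,0,0,0,1],[0,0,0.003,0,0,0,1],[0,0,0.003,0,0,0,1]]'
python3 -m crank '[[0,0,0.001,0,0,0,1],[0,0,0.002,0,0,0,1],[0,0,0.003,0,0,0,1],[0,0,0.003,0,0,0,1]]'
python3 - <<'E'
from h import *
S=cams.grab_frame('side')['image']
cv2.imwrite('pics/push3.png',cv2.resize(S[80:230,200:340],(560,600))[:,:,::-1])
E
```

```text
clock: 6.15
eef_pos: [561.9, 217.0, 106.8]
tcp_rot: [-3.142, 0.0, 1.253]
contact_force: [-0.8, -0.4, 0.9]
opening: 0.001
grasp_force: 0.5
clock: 6.55
eef_pos: [561.9, 217.0, 103.8]
tcp_rot: [-3.141, 0.0, 1.253]
contact_force: [0.2, -0.2, 1.8]
opening: 0.0
grasp_force: 0.5
```

View pics/push3.png

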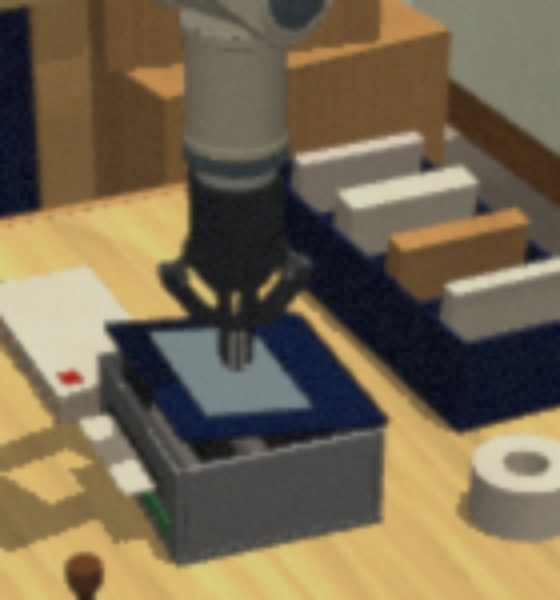

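The cover is still a little open: its near edge at (205,440) sits above the box rim. I check the geometry before pressing on.

```bash
python3 - <<'E'
from h import *
S=cams.grab_frame('side')
for z in(123,104,95,85): print(z,proj(S,(562,217,z)).round(1))
y=np.array([-0.082,-.9966,0]);a=np.array([.9966,-.082,0]);H=np.array([655,207,98.])
for t in(0,.05,.1,.15,.2,.25,.3,.35):
    e=H+176*(-np.cos(t)*a+np.sin(t)*np.array([0,0,1])); print(t,[proj(S,e+s*98*y).round(1) for s in(-1,1)], 'z at tip',98+93*np.tan(t))
print('measured free corners', (200+107/4,80+324/4),(200+190/4,80+440/4), r.sense()['contact_force'])
for s in(-1,1): print(proj(S,H+s*98*y))
E
```

```text
123 [258.3 168.4]
104 [258.3 173.4]
95 [258.3 175.8]
85 [258.3 178.4]
0 [array([225.4, 165.8]), array([245. , 195.2])] z at tip 98.0
0.05 [array([225.4, 163.5]), array([245. , 192.8])] z at tip 102.65387887892511
0.1 [array([225.5, 161.2]), array([245.1, 190.3])] z at tip 107.3311245039469
0.15 [array([225.7, 158.9]), array([245.4, 187.9])] z at tip 112.05557527942145
0.2 [array([226. , 156.5]), array([245.9, 185.4])] z at tip 116.85203330230654
0.25 [array([226.5, 154.1]), array([246.4, 182.9])] z at tip 121.74679867355637
0.3 [array([227.1, 151.8]), array([247.1, 180.3])] z at tip 126.76827121369496
0.35 [array([227.8, 149.4]), array([248. , 177.8])] z at tip 131.94765001922948
measured free corners (226.75, 161.0) (247.5, 190.0) [-0.09836137 -0.6516359   0.0623356 ]
[273.67941431 157.07504777]
[296.72558878 184.6927474 ]
```

The view gives the cover about 0.1 rad open, with the shut tips visibly near TCP height. I press the last bit while watching the force.

```bash
python3 -m crank '[[0,0,0.001,0,0,0,1],[0,0,0.002,0,0,0,1],[0,0,0.003,0,0,0,1],[0,0,0.004,0,0,0,1],[0,0,0.004,0,0,0,1]]'
python3 -m crank '[[0,0,0.001,0,0,0,1],[0,0,0.002,0,0,0,1],[0,0,0.003,0,0,0,1],[0,0,0.003,0,0,0,1],[0,0,0.003,0,0,0,1]]'
```

```text
clock: 7.15
eef_pos: [561.9, 217.0, 99.8]
tcp_rot: [-3.141, 0.0, 1.253]
contact_force: [-0.2, -0.5, 2.5]
opening: -0.004
grasp_force: 0.4
clock: 7.65
eef_pos: [562.0, 217.0, 96.9]
tcp_rot: [3.141, -0.0, 1.253]
contact_force: [0.9, -0.3, 0.2]
opening: 0.003
grasp_force: 0.0
```

```bash
python3 - <<'E'
from h import *
f=cv2.imread('pics/push.png')[:,:400]
S=cams.grab_frame('side')
for z in(309,290,280,271,260): print(z,proj(S,(562,216,z)).round(1))
print(f[90:130:3,172].tolist())
print(r.sense()['joint_efforts'].round(1))
E
```

```text
309 [258.4 115.7]
290 [258.4 121.4]
280 [258.4 124.4]
271 [258.4 127.1]
260 [258.4 130.3]
[[69, 74, 74], [68, 71, 72], [68, 70, 71], [68, 70, 71], [67, 71, 71], [67, 71, 71], [69, 73, 74], [69, 72, 76], [61, 72, 86], [51, 77, 103], [57, 95, 127], [78, 131, 173], [91, 151, 197], [108, 178, 212]]
[  0.  -61.8 -27.8   0.    0.    0. ]
```

```bash
python3 - <<'E'
from h import *
S=cams.grab_frame('side')
h=cv2.cvtColor(S['image'],cv2.COLOR_RGB2HSV)
m=cv2.inRange(h,(105,120,15),(130,255,130)); w=np.zeros_like(m); w[150:205,218:300]=255
m&=w; k=max(cv2.findContours(m,0,2)[0],key=cv2.contourArea); p=k[:,0]
print('area',cv2.contourArea(k),'left',p[p[:,0].argmin()],'bottom',p[p[:,1].argmax()],'right',p[p[:,0].argmax()])
print(cv2.approxPolyDP(cv2.convexHull(k),2,True)[:,0].tolist()); 
print(r.sense())
E
python3 -m crank '[[0,0,0.001,0,0,0,1],[0,0,0.002,0,0,0,1],[0,0,0.003,0,0,0,1],[0,0,0.003,0,0,0,1],[0,0,0.003,0,0,0,1]]'
```

```text
area 673.5 left [228 166] bottom [245 192] right [295 185]
[[295, 185], [245, 192], [228, 166], [273, 159]]
{'clock': 7.75, 'qpos': array([ 3.66024566e-01,  4.63215987e-01,  1.78476014e+00, -1.51874079e-04,
        8.93377268e-01,  6.84066968e-01]), 'qvel': array([-0.00084469,  0.00076963, -0.00113103,  0.00128103,  0.00107057,
       -0.00039241]), 'joint_efforts': array([ 1.78816711e-02, -6.17993760e+01, -2.78298765e+01,  1.28839576e-03,
        1.43425823e-03, -5.64207795e-06]), 'eef_pos': array([562.0666147 , 217.000328  ,  96.91494833]), 'tcp_rot': array([ 3.14133243e+00, -5.94664295e-05,  1.25284911e+00]), 'contact_force': array([-0.29226647, -0.59704096,  0.1269745 ]), 'wrist_torque': array([-4.72431129e-03,  5.19560009e-05, -2.34530622e-02]), 'grasp_force': 0.0, 'opening': 7.719578007516226e-05}
clock: 8.25
eef_pos: [562.0, 217.0, 93.9]
tcp_rot: [3.141, 0.0, 1.253]
contact_force: [0.4, 0.1, -0.2]
opening: -0.0
grasp_force: 0.0
```

```bash
python3 - <<'E'
from h import *
S=cams.grab_frame('side')['image']
cv2.imwrite('pics/push4.png',cv2.resize(S[120:210,210:310],(660,594),interpolation=cv2.INTER_CUBIC)[:,:,::-1])
E
```

```text
(no output)
```

View pics/push4.png

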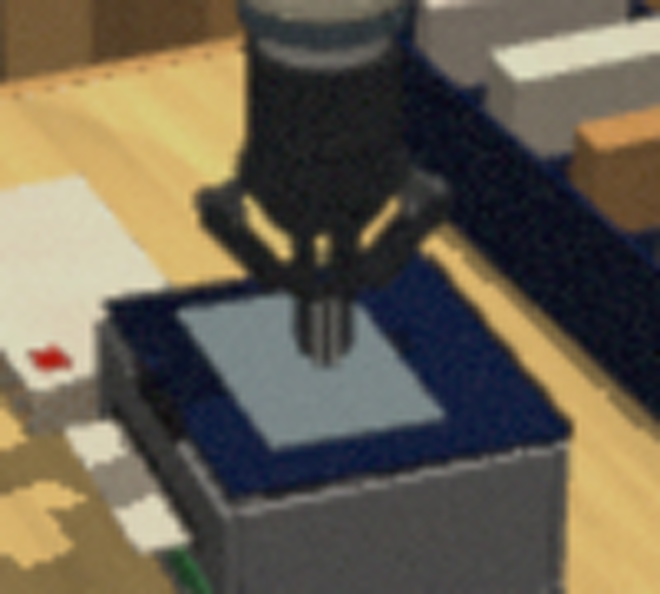

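The cover lies flush: its near corner is at (225,503) in the crop, which is where 0 rad should project. The fingertips rest on its window. I lift off gently, then check that the cover stays down.

```bash
python3 -m crank '[[0,0,-0.004,0,0,0,1],[0,0,-0.01,0,0,0,1],[0,0,-0.02,0,0,0,1],[0,0,-0.03,0,0,0,1],[0,0,-0.045,0,0,0,1]]'
python3 -m crank '[[0,0,-0.03,0,0,0,1],[0,0,-0.06,0,0,0,1],[0,0,-0.09,0,0,0,1],[0,0,-0.12,0,0,0,1],[0,0,-0.12,0,0,0,1]]'
python3 - <<'E'
from h import *
S=cams.grab_frame('side')
h=cv2.cvtColor(S['image'],cv2.COLOR_RGB2HSV)
m=cv2.inRange(h,(105,120,15),(130,255,130)); w=np.zeros_like(m); w[150:205,218:300]=255
m&=w; k=max(cv2.findContours(m,0,2)[0],key=cv2.contourArea)
print(cv2.approxPolyDP(cv2.convexHull(k),2,True)[:,0].tolist()); 
print(to([554,-234,250]))
E
```

```text
clock: 8.8
eef_pos: [561.8, 216.9, 139.9]
tcp_rot: [-3.141, 0.0, 1.253]
contact_force: [0.2, 0.2, -0.4]
opening: -0.002
grasp_force: 0.0
clock: 9.3
eef_pos: [564.2, 217.9, 264.9]
tcp_rot: [3.135, -0.005, 1.253]
contact_force: [0.7, 0.5, 0.2]
opening: 0.002
grasp_force: 0.0
[[294, 185], [245, 194], [228, 166], [273, 159]]
(array([-431.8,  132.4,   11.5]), array([ 3.137e+00, -3.000e-03,  1.253e+00]))
```

```bash
python3 -m crank '[[-0.043,0.013,0,0,0,0,1],[-0.086,0.026,0,0,0,0,1],[-0.129,0.039,0,0,0,0,1],[-0.172,0.052,0,0,0,0,1],[-0.215,0.065,0,0,0,0,1]]'
python3 -m crank '[[-0.043,0.013,0,0,0,0,0],[-0.086,0.026,0,0,0,0,0],[-0.129,0.039,0,0,0,0,0],[-0.172,0.052,0,0,0,0,0],[-0.216,0.067,0,0,0,0,0]]'
python3 -m crank '[[0,0,0.03,0,0,0,0],[0,0,0.06,0,0,0,0],[0,0,0.08,0,0,0,0],[0,0,0.08,0,0,0,0]]'
python3 - <<'E'
from h import *
print(to([554,-234,93]))
S,T=cams.grab_frame('side'),cams.grab_frame('top')
p=r.sense()['eef_pos']; print(p,proj(S,p),proj(T,p))
cv2.imwrite('pics/pre.png',np.hstack([cv2.resize(f['image'][y:y+110,x:x+100],(400,440),interpolation=cv2.INTER_CUBIC) for f,x,y in((S,277,190),(T,293,140))])[:,:,::-1])
E
```

```text
clock: 9.85
eef_pos: [555.4, -9.2, 258.4]
tcp_rot: [-3.14, 0.0, 1.253]
contact_force: [1.2, 0.4, 0.1]
opening: -0.004
grasp_force: 0.0
clock: 10.35
eef_pos: [551.5, -235.1, 258.4]
tcp_rot: [-3.14, -0.0, 1.253]
contact_force: [0.7, 0.4, 1.1]
opening: 0.846
grasp_force: 0.0
clock: 10.75
eef_pos: [549.9, -232.8, 175.4]
tcp_rot: [-3.135, -0.001, 1.252]
contact_force: [-0.5, 0.8, 0.5]
opening: 1.0
grasp_force: 0.0
(array([ 0. ,  4.8, 82.4]), array([-3.135e+00, -1.000e-03,  1.252e+00]))
[ 552.23981523 -233.46760466  178.89127041] [329.88675801 228.98806589] [347.86811946 189.48228378]
```

View pics/pre.png

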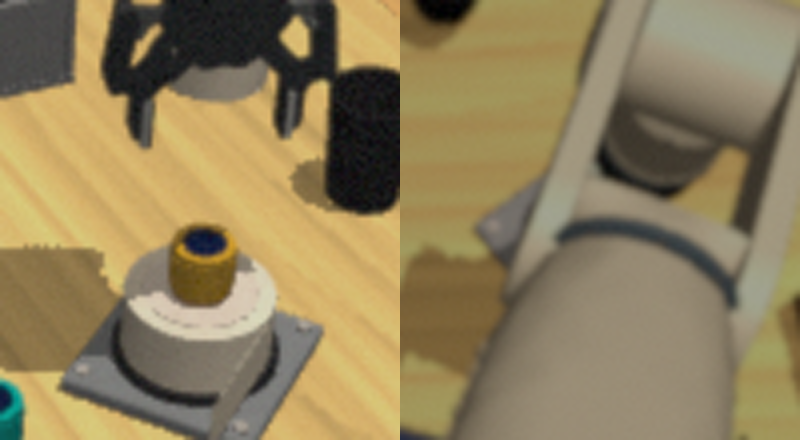

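The open fingertips appear at side crop (147,147) and (288,137), centred over the cap at (205,240). They stand about 10 mm above the reported TCP height, matching how the shut tips sat at TCP height on the cover. I descend in stages.

```bash
python3 -m crank '[[0,0.002,0.025,0,0,0,0],[0,0.002,0.05,0,0,0,0],[0,0.002,0.07,0,0,0,0],[0,0.002,0.085,0,0,0,0],[0,0.002,0.085,0,0,0,0]]'
python3 -m crank '[[0,0,0,0,0,0,0]]'
python3 - <<'E'
from h import *
print(to([554,-234,80]),r.sense()['eef_pos'])
S=cams.grab_frame('side')
cv2.imwrite('pics/pre2.png',cv2.resize(S['image'][205:295,282:382],(660,594),interpolation=cv2.INTER_CUBIC)[:,:,::-1])
E
```

```text
clock: 11.35
eef_pos: [553.9, -233.9, 93.1]
tcp_rot: [-3.14, -0.0, 1.253]
contact_force: [1.0, 0.2, -0.1]
opening: 1.004
grasp_force: 0.0
clock: 11.45
eef_pos: [555.1, -234.5, 94.9]
tcp_rot: [3.141, 0.0, 1.253]
contact_force: [0.5, 0.2, -0.2]
opening: 1.003
grasp_force: 0.0
(array([ 0.1, -1.2, 14.9]), array([3.141, 0.   , 1.253])) [ 555.06521878 -234.46670385   94.92911178]
```

View pics/pre2.png

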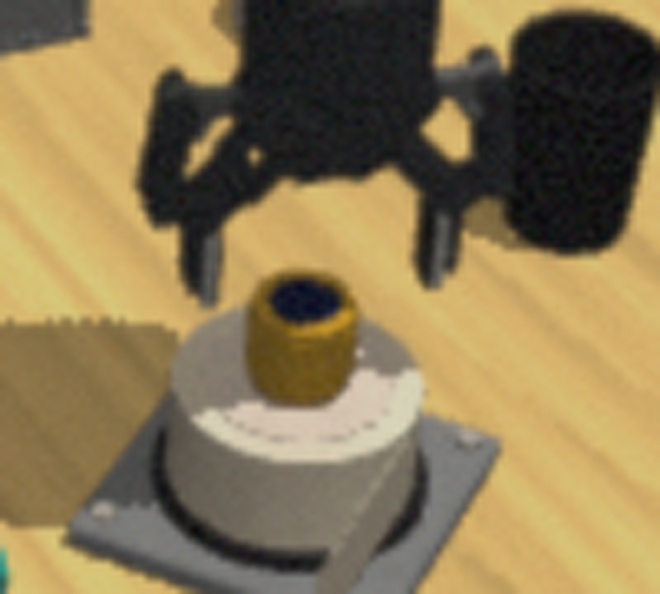

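Fingertips straddle the cap: left at (200,303), right at (438,285) in the crop, with the cap's top centre at (303,302). They sit slightly right of centre, so I measure the gap numerically.

```bash
python3 - <<'E'
from h import *
S=cams.grab_frame('side'); im=S['image']; h=cv2.cvtColor(im,cv2.COLOR_RGB2HSV)
dark=cv2.inRange(im,(0,0,0),(105,105,110))
for v in(238,241,244,246,248): print(v,np.where(dark[v,300:360])[0]+300)
br=cv2.inRange(h,(12,170,60),(32,255,255))
for v in(252,256,260,263): print(v,np.where(br[v,312:345])[0]+312, im[v,317:321].tolist(), im[v,334:339].tolist())
print([(z,proj(S,(554,-234,z)).round(1)) for z in(74,91,108,115)])
s=r.sense();M=R.from_euler('xyz',s['tcp_rot']).as_matrix()
for d in(-30,30): print(proj(S,s['eef_pos']+M[:,1]*d+[0,0,11]).round(1), end=' ')
print(proj(S,s['eef_pos']+M[:,1]*10)-proj(S,s['eef_pos']),proj(S,s['eef_pos']+M[:,0]*10)-proj(S,s['eef_pos']),s['eef_pos'])
E
```

```text
238 [305 306 307 308 309 310 311 312 313 314 315 346 347 348 349 350 351 352
 358 359]
241 [310 311 312 313 314 315 345 346 347 348 349 350 351]
244 [309 310 311 312 313 314 315 345 346 347 348 349 350]
246 [310 311 312 313 314 346 347 348]
248 [310 311 312 313 314 323 324 325 326 327 328 329 330 331 332]
252 [321 322 334 335] [[148, 136, 114], [142, 130, 108], [116, 99, 66], [94, 72, 32]] [[183, 138, 37], [168, 127, 41], [160, 128, 69], [198, 164, 100], [202, 166, 102]]
256 [320 321 322 323 324 325 326 327 328 329 330 331 332 333 334] [[131, 121, 108], [126, 116, 103], [103, 85, 56], [91, 71, 29]] [[121, 91, 32], [111, 86, 40], [122, 108, 89], [132, 122, 107], [132, 125, 110]]
260 [321 322 323 324 325 326 327 328 329 330 331 332 333 334] [[131, 120, 107], [128, 115, 103], [105, 88, 64], [94, 74, 32]] [[105, 81, 27], [114, 96, 63], [138, 124, 110], [142, 130, 117], [140, 130, 118]]
263 [322 323 324 325 326 327 328 329 330 331 332] [[130, 119, 109], [128, 118, 106], [124, 113, 100], [100, 87, 68]] [[136, 120, 99], [204, 186, 166], [212, 196, 176], [215, 199, 179], [214, 200, 178]]
[(74, array([327.6, 260.2])), (91, array([328.1, 255.3])), (108, array([328.6, 250.4])), (115, array([328.7, 248.3]))]
[318.1 251.8] [340.  249.9] [ 3.63095863 -0.31758637] [-0.86671901 -2.3191163 ] [ 555.39403696 -234.63673327   95.39907359]
```

```bash
python3 -m crank '[[0,-0.004,0.005,0,0,0,0],[0,-0.004,0.010,0,0,0,0],[0,-0.004,0.015,0,0,0,0],[0,-0.004,0.019,0,0,0,0],[0,-0.004,0.019,0,0,0,0]]'
python3 - <<'E'
from h import *
im=cams.grab_frame('side')['image']
dark=cv2.inRange(im,(0,0,0),(105,105,110))
for v in(241,244,247,250,253,255): print(v,np.where(dark[v,303:360])[0]+303)
E
```

```text
clock: 12.05
eef_pos: [550.2, -232.8, 74.2]
tcp_rot: [-3.14, -0.0, 1.253]
contact_force: [0.1, -0.2, 0.6]
opening: 0.999
grasp_force: 0.0
241 [303 304 305 306 307 308 309 310 311 312 313 314 315 316 317 318 343 344
 345 346 347 348 349 350 351 353 354 355]
244 [303 304 305 306 307 308 309 310 311 312 313 343 344 345 346 347 348 349]
247 [307 308 309 310 311 312 324 325 326 327 328 329 330 343 344 345 346 347
 348]
250 [307 308 309 310 311 312 322 323 324 325 326 327 328 329 330 331 332 333
 342 343 344 345 346 347 348]
253 [308 309 310 311 312 320 321 324 325 326 327 328 329 330 343 344 345]
255 [308 309 310 311 312 320 321 322 323 324]
```

Centred now: fingers at columns 310 and 345.5, cap at 328. I close on it.

```bash
python3 -m crank '[[0,0,0,0,0,0,1],[0,0,0,0,0,0,1],[0,0,0,0,0,0,1],[0,0,0,0,0,0,1],[0,0,0,0,0,0,1]]' 60
python3 -m crank '[[0,0,0,0,0,0,1],[0,0,0,0,0,0,1]]'
```

```text
clock: 12.6
eef_pos: [550.8, -233.1, 75.6]
tcp_rot: [3.141, 0.0, 1.253]
contact_force: [-1.0, 0.2, 5.6]
opening: 0.498
grasp_force: 60.3
clock: 12.8
eef_pos: [550.9, -233.1, 75.6]
tcp_rot: [3.141, 0.0, 1.253]
contact_force: [-1.9, 1.1, 5.7]
opening: 0.497
grasp_force: 60.3
```

```bash
python3 -m crank '[[0,0,0,0,0,-0.04,1],[0,0,0,0,0,-0.08,1],[0,0,0,0,0,-0.12,1],[0,0,0,0,0,-0.15,1],[0,0,0,0,0,-0.15,1]]'
python3 -c "
from rig import r;s=r.sense();print(s['wrist_torque'],s['tcp_rot'],s['joint_efforts'].round(2))"
python3 -m crank '[[0,0,0,0,0,-0.04,1],[0,0,0,0,0,-0.08,1],[0,0,0,0,0,-0.12,1],[0,0,0,0,0,-0.15,1],[0,0,0,0,0,-0.15,1]]'
python3 -c "
from rig import r;s=r.sense();print(s['wrist_torque'],s['tcp_rot'],s['joint_efforts'].round(2))"
```

```text
clock: 13.3
eef_pos: [551.2, -233.3, 75.6]
tcp_rot: [3.14, 0.0, 1.403]
contact_force: [0.0, -0.2, 5.0]
opening: 0.502
grasp_force: 60.4
[0.02943473 0.04502365 0.08864795] [3.14029679e+00 3.02048203e-04 1.40317625e+00] [-1.400e-01 -5.888e+01 -2.487e+01  3.000e-02 -7.000e-02 -3.700e-01]
clock: 13.8
eef_pos: [551.3, -233.3, 75.6]
tcp_rot: [3.14, 0.001, 1.553]
contact_force: [0.6, -0.5, 5.8]
opening: 0.5
grasp_force: 60.4
[0.01498621 0.03953636 0.1094679 ] [3.14024963e+00 5.04839740e-04 1.55278860e+00] [-1.700e-01 -5.882e+01 -2.477e+01  2.000e-02 -4.000e-02 -3.200e-01]
```

Turned 17° at only about 0.1 N m, with no dead stop, so this is the loosening way. I continue to about 59°.

```bash
python3 -m crank '[[0,0,0,0,0,-0.07,1],[0,0,0,0,0,-0.14,1],[0,0,0,0,0,-0.21,1],[0,0,0,0,0,-0.28,1],[0,0,0,0,0,-0.35,1]]'
python3 -m crank '[[0,0,0,0,0,-0.07,1],[0,0,0,0,0,-0.14,1],[0,0,0,0,0,-0.21,1],[0,0,0,0,0,-0.28,1],[0,0,0,0,0,-0.35,1]]'
python3 -m crank '[[0,0,0,0,0,-0.03,1],[0,0,0,0,0,-0.03,1]]'
python3 -c "
from rig import r;s=r.sense();print(s['wrist_torque'],s['tcp_rot'],s['joint_efforts'].round(2))"
```

```text
clock: 14.3
eef_pos: [551.3, -233.3, 75.6]
tcp_rot: [3.141, 0.001, 1.905]
contact_force: [-0.8, 0.3, 6.4]
opening: 0.498
grasp_force: 60.4
clock: 14.8
eef_pos: [551.2, -233.3, 75.6]
tcp_rot: [3.141, 0.001, 2.255]
contact_force: [-0.2, -0.1, 6.0]
opening: 0.503
grasp_force: 60.4
clock: 15.0
eef_pos: [551.3, -233.3, 75.6]
tcp_rot: [3.141, 0.001, 2.283]
contact_force: [-0.0, 0.5, 5.0]
opening: 0.499
grasp_force: 60.4
[-0.00755295  0.03442297  0.06330216] [3.14097823e+00 1.27326062e-03 2.28284412e+00] [-1.00e-01 -5.88e+01 -2.48e+01  2.00e-02 -5.00e-02 -3.60e-01]
```

```bash
python3 -m crank '[[0,0,-0.001,0,0,0,1],[0,0,-0.003,0,0,0,1],[0,0,-0.005,0,0,0,1],[0,0,-0.007,0,0,0,1],[0,0,-0.007,0,0,0,1]]'
```

```text
clock: 15.5
eef_pos: [550.8, -233.1, 82.3]
tcp_rot: [3.141, 0.0, 2.283]
contact_force: [0.3, -0.3, -1.6]
opening: 0.498
grasp_force: 60.8
```

Only the cap's weight (about 1.2 N) hangs on the wrist, so it is free. I lift it straight up to about 100 mm.

```bash
python3 -m crank '[[0,0,-0.005,0,0,0,1],[0,0,-0.012,0,0,0,1],[0,0,-0.022,0,0,0,1],[0,0,-0.034,0,0,0,1],[0,0,-0.046,0,0,0,1]]'
python3 -m crank '[[0,0,-0.012,0,0,0,1],[0,0,-0.024,0,0,0,1],[0,0,-0.034,0,0,0,1],[0,0,-0.042,0,0,0,1],[0,0,-0.047,0,0,0,1]]'
python3 -m crank '[[0,0,0,0,0,0,1],[0,0,0,0,0,0,1],[0,0,0,0,0,0,1],[0,0,0,0,0,0,1],[0,0,0,0,0,0,1]]'
python3 - <<'E'
from h import *
S=cams.grab_frame('side'); im=S['image']
print([(z,proj(S,(554,-234,z)).round(1)) for z in(174,191,208)])
cv2.imwrite('pics/end.png',cv2.resize(im[120:300,200:400],(660,594),interpolation=cv2.INTER_CUBIC)[:,:,::-1])
E
```

```text
clock: 16.0
eef_pos: [550.8, -233.1, 129.4]
tcp_rot: [3.141, 0.001, 2.283]
contact_force: [0.2, 0.1, -0.5]
opening: 0.498
grasp_force: 60.8
clock: 16.5
eef_pos: [550.8, -233.1, 175.9]
tcp_rot: [3.141, 0.001, 2.283]
contact_force: [-0.2, 0.1, -0.6]
opening: 0.498
grasp_force: 60.8
clock: 17.0
eef_pos: [550.5, -232.9, 174.6]
tcp_rot: [-3.141, -0.001, 2.283]
contact_force: [-0.1, 0.6, -0.7]
opening: 0.5
grasp_force: 60.8
[(174, array([330.4, 230.4])), (191, array([330.9, 225.1])), (208, array([331.4, 219.8]))]
```

View pics/end.png

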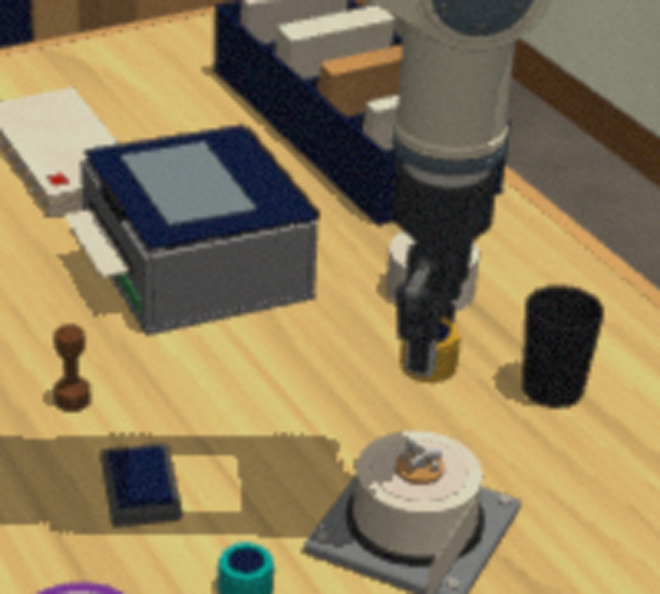

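The picture shows the brass cap upright in the fingers at (430,350), clear above the bare spindle at (420,460). The cover is flush and the bystanders are in place. I hand it in.

```bash
python3 -c "
from rig import sign_off; print(sign_off())"
```

```text
the job is handed in; nothing more can be done
None
```

The job is handed in, though the interface returned no verdict: the cover is closed, the cap came free counter-clockwise seen from above, and the gripper holds it still and upright about 10 cm above its seat.

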